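# Put the microscopy kit back in its tray

### The job

Put the microscopy kit away: lay the brush, the spatula and the slide carrier (now sunk in its dark block, with only its orange tab standing up) each in the insert of the grey tray that is cut to its shape, head or nose at the matching end, fully down and flat, and let go. The carrier holds glass: lower it into its recess, do not drop it in. Leave all the other things on the table and the small yellow box in the tray where they are.

Things in the scene. Friction and masses are not known exactly. Their poses are not given: they have to be found in the camera images.
- brush_mid (a point): flat brush, 140 mm long, lying flat on the table, 35 g: wooden handle 90 x 14 x 12 mm (long, wide, high), aluminium ferrule and black head 24 wide, 10 high. Point: on the handle, 6 mm above its underside, near the centre of mass; x runs along the brush to its head (head end at +90 mm, handle from -50 to +40 mm), z up
- spatula_mid (a point): spatula, 140 mm long, lying flat on the table, 50 g: red handle 90 x 14 x 12 mm (long, wide, high), narrow steel neck, steel blade 35 x 34 x 4 mm. Point: on the handle, 6 mm above its underside, near the centre of mass; x runs along the spatula to its blade (blade end at +90 mm, handle from -50 to +40 mm), z up
- carrier_tab (a point): slide carrier, 70 g: aluminium plate 70 x 34 x 8 mm, orange nose 14 long, 12 wide at its +x end, upright orange tab 30 (x) x 10 (y) mm, 18 high, amid its top. Starts sunk in the block, plate flush with the block's top: only the tab can be gripped. Point: centre of the tab, 17 mm above the plate's underside, 9 mm below the tab's top; x towards the nose, z up
- block: fixed dark steel block 117 x 56 x 14 mm with a recess 8 mm deep in which the carrier sits with 1.5 mm of play all round; origin: underside, below the carrier's tab; x towards the carrier's nose
- tray: fixed grey tray 186 x 178 mm (x, y), base 4 mm thick, rim 8 mm high, in which the three inserts lie side by side; origin: centre of its underside
- insert_brush: fixed white-and-blue insert in the tray, 170 (x) x 52 mm, 14 high, floor 4 mm up; origin: centre of underside. Recess for the brush, 10 deep: 20 wide at x -69 to -47 (handle end), open right across (no side walls) to x 17, then 30 wide to x 79 (head end). brush home: head to +x, flat on the floor, brush_mid at x -15, y 0, z 10 mm. Inserts lie side by side, 54 mm apart, order varies
- insert_spatula: fixed white-and-blue insert in the tray, 170 (x) x 52 mm, 14 high, floor 4 mm up; origin: centre of underside. Recess for the spatula, 10 deep: 20 wide at x -69 to -47 (handle end), open right across (no side walls) to x 17, then 41 wide to x 79 (head end). spatula home: head to +x, flat on the floor, spatula_mid at x -15, y 0, z 10 mm. Inserts lie side by side, 54 mm apart, order varies
- insert_carrier: fixed white-and-blue insert in the tray, 170 (x) x 44 mm, 14 high; origin: centre of underside. Carrier recess 8 mm deep (floor 6 mm up), 75 x 39 mm about the origin, with a slot 17 wide for the nose, to x 51.5 mm. Carrier home: nose to +x, plate flush with the insert's top, carrier_tab at x 0, y 0, z 23 mm. A square recess at x -63 holds the yellow box
- wash_bottle: white wash bottle with red cap, 60 mm across, 180 mm tall, upright, leave alone; origin: underside
- beaker: glass beaker, 60 mm across, 70 mm tall, leave alone; origin: underside
- petri_dish: clear closed dish, 86 mm across, 16 mm high, leave alone; origin: underside
- dropper: small amber dropper bottle, 30 mm across, 65 mm tall, leave alone; origin: underside
- slide_box: green slide box 85 x 100 x 34 mm, leave alone; origin: underside
- jar: green glass jar, 56 mm across, 75 mm tall, leave alone; origin: underside
- forceps: steel forceps lying flat, 125 x 12 x 8 mm, leave alone; origin: underside
- cover_box: yellow box for cover glasses, 30 x 30 x 16 mm, in the square recess of the carrier's insert (8 mm stand out above the insert's top), leave alone; origin: underside
Things that resemble listed ones, but are neither listed nor needed, are in the scene too. Leave any green or purple look-alike of the part that bears carrier_tab alone.

How it is judged:
At the end, for the whole second after the job is handed in: Each part lies in its own insert, head or nose at the matching end: its point within 8 mm along, 6 mm across and 3 mm in height of home, turned under 0.2 rad from the insert's axis, tilted under 0.1 rad, at rest and released (x of brush_mid in the frame of insert_brush between -0.023 and -0.007 m and y of brush_mid in the frame of insert_brush between -0.006 and 0.006 m and z of brush_mid in the frame of insert_brush between 0.007 and 0.013 m and angle between the x axis of brush_mid and the x axis of insert_brush, either way round below 0.2 rad and angle between each of brush_mid, spatula_mid, carrier_tab's own z axis and vertical below 0.1 rad and linear speed of each of brush, spatula, carrier below 0.02 m/s and contact force between each of brush, spatula, carrier and the fingers below 0.1 N and x of spatula_mid in the frame of insert_spatula between -0.023 and -0.007 m and y of spatula_mid in the frame of insert_spatula between -0.006 and 0.006 m and z of spatula_mid in the frame of insert_spatula between 0.007 and 0.013 m and angle between the x axis of spatula_mid and the x axis of insert_spatula, either way round below 0.2 rad and x of carrier_tab in the frame of insert_carrier between -0.008 and 0.008 m and y of carrier_tab in the frame of insert_carrier between -0.006 and 0.006 m and z of carrier_tab in the frame of insert_carrier between 0.02 and 0.026 m and angle between the x axis of carrier_tab and the x axis of insert_carrier, either way round below 0.2 rad); the robot touches nothing.
It fails at once if something that should be left alone is moved by more than 20 mm or tipped (distance of any of wash_bottle, beaker, petri_dish, dropper, slide_box, jar, forceps, cover_box from where it was at the start of the episode above 0.02 m or angle between any of wash_bottle, beaker, petri_dish, dropper, slide_box, jar, forceps, cover_box's own z axis and vertical above 0.3 rad).
It fails at once if the carrier is dropped into its recess (over 0.6 m/s there) (distance between carrier_tab and insert_carrier below 0.06 m and linear speed of carrier above 0.6 m/s).
It also fails if it takes over 72 s, if anything falls off the work surface, if the arm or the gripper's body presses on something with over 40 N, if the wrist force passes 120 N, or if a joint passes its speed limit or range.

### The arm

A 6-joint arm with a two-finger parallel gripper is mounted at the origin on the work surface. World frame = base frame: x ahead of the robot, y to its left, z up, the work surface at z = 0. Lengths are in m, angles in rad, forces in N, time in s.
With the tool pointing down it reaches from about 0.3 to 0.775 m from the base axis. Payload 14.6 kg.
Tool frame: the origin (TCP) lies midway between the tips of the shut fingers; the grasp point (between the pads) lies 19 mm behind it (ctrl.pinch_z is the distance from the TCP to the grasp point, in m); z points along the fingers, y is the line along which they close (so a half turn about z gives the same grasp; the last joint's range is limited). The gripper opens to 94 mm and grips with 3 to 60 N. Pads are 16 mm wide; open, the fingers measure 119 mm over their backs; the gripper's body (75 mm by 177 mm) begins 78 mm behind the grasp point.
Start: joints at [-1.224, 0.3, 1.521, -0, 1.321, -0.067], TCP at [0.221, -0.504, 0.205] pointing down, gripper open.
Joint ranges: [-3.03, 3.03], [-0.79, 2.21], [0.23, 2.52], [-1.04, 4.18], [0, 3.07], [-2.55, 2.55]. Speed limits (rad/s): [2.22, 2.22, 2.57, 3.14, 3.14, 3.14].

### API

Orientations are given as [roll, pitch, yaw] about the fixed x, y, z axes, in that order (R = Rz(yaw) Ry(pitch) Rx(roll)).
In Python, from station import ctrl gives the robot as it stands.
- The arm moves only by the tool jog_arm, never from a script. Its argument "motion" is a list of rows, each a list of 7 numbers: the shift along the tool's x, y, z in m, then the turn, a rotation vector about the tool's x, y, z in rad, then the opening, from -1 (shut) to 1 (fully open). In form: [[tx, ty, tz, rx, ry, rz, gripper], ...]. A call has 1 to 5 rows; each row shifts and turns the commanded pose from where the row before left it, along the tool's axes as they then stand; what a row does not reach is not made up. A row lasts 1/10 s, in which the tool goes at most 50 mm and 8.59 degrees, less where a joint would pass 70% of its speed; a pose out of reach is approached as far as the arm can. A call is refused whole if a number of a shift passes 0.05 or a number of a turn 0.15, either way. A call with a gripper value outside its range is refused whole. The fingers move at their own pace and stop on an object; "squeeze" is the grip in N (left out, the last holds). Time passes only in rows, so rows that do not move let the fingers close. It gives the time, the measured TCP pose, the force, the opening and the grip force at its end, in the units of the state.
- ctrl.get_obs(): the state, without advancing time (a new reading comes with each control period).
- ctrl.camera(name): name is "scene" or "top" or "wrist"; returns the picture (384x512x3 uint8, red, green, blue); there is no depth.
- ctrl.camera_model(name): a dict with "intrinsics" (3x3 intrinsics, pixels), "k1" (the pictures are not rectified: a ray, as slopes to the right and down, at radius r is drawn at 1 + k1 r^2 times it, then the intrinsics apply), "rvec" (rotation vector, rad) and "tvec" (3), from world to camera coordinates, as OpenCV has them. Camera axes: x right, y down, z forward; pixel columns grow to the right and rows downward; lengths in m; the calibration is good to about 2 mm. A picture is of the moment at which its call begins: read the wrist's pose just before it. camera_model takes no time and is no camera call; for the wrist camera it gives the pose at the moment of the call.
- ctrl.hand_in(): hands the job in; it is judged then, once.
The state is a dict: "time_s": time; "qpos": joint angles; "joint_vel": joint speeds; "tau": joint torques, N m; "ee_pos": TCP position; "eef_rot": TCP orientation; "force": force on the tool from outside, world axes, zero at the start; "moment": the same for the moment, N m; "grip_width": finger opening in m; "grip_force": force on a finger pad.
Only numpy, scipy, OpenCV 4.12 (cv2) and the standard library are available. Lean on these libraries where they do the work, as an engineer would, in place of code of your own. Each camera call takes 0.05 s, during which the arm holds its last target. There are 200 camera calls.

## Working session

There is one attempt and no reset: what is moved stays moved. The work goes in short steps, Python scripts to look and compute and a tool call to move; the robot and the scene stay as the last step left them, time stands still between calls to the robot, and variables do not carry over. Pictures are saved under pics/ and viewed, at most 10 in all, crops included, and the job is handed in when it is done.

Besides the shell and the picture viewer there is one more tool, called by a JSON object that holds its "name" and its "arguments", one argument or row to a line. jog_arm: Moves the arm, as the interface text tells. Its arguments: {"type":"object","properties":{"motion":{"type":"array"},"squeeze":{"type":"number"}},"required":["motion"]}

```bash
mkdir -p pics; cat > h.py <<'E'
import numpy as np, cv2
from station import ctrl
def snap(n,f=None):
    m=ctrl.camera_model(n); im=ctrl.camera(n)[:,:,::-1].copy()
    if f: cv2.imwrite(f,im)
    return im,m
def ray(m,uv,z):
    K=np.array(m["intrinsics"]);R=cv2.Rodrigues(np.array(m["rvec"],float))[0];t=np.array(m["tvec"],float).ravel()
    d=np.array([(uv[0]-K[0,2])/K[0,0],(uv[1]-K[1,2])/K[1,1]]);s=d.copy()
    for _ in range(20): s=d/(1+m["k1"]*(s@s))
    v=R.T@np.array([s[0],s[1],1]);c=-R.T@t
    return c+v*(z-c[2])/v[2]
def proj(m,p):
    K=np.array(m["intrinsics"]);R=cv2.Rodrigues(np.array(m["rvec"],float))[0];t=np.array(m["tvec"],float).ravel()
    q=R@np.array(p,float)+t;s=q[:2]/q[2];s=s*(1+m["k1"]*(s@s));return K[[0,1],[0,1]]*s+K[:2,2]
E
python3 - <<'E'
from h import *
a,m=snap("top","pics/top.png");print(m)
cv2.imwrite("pics/top2.png",cv2.resize(a,(800,600),interpolation=cv2.INTER_CUBIC))
b,m=snap("scene","pics/scene.png")
print(ctrl.get_obs())
E
```

```text
{'intrinsics': array([[391.45808786,   0.        , 259.37750203],
       [  0.        , 391.45808786, 189.92315448],
       [  0.        ,   0.        ,   1.        ]]), 'k1': -0.10222592751387491, 'rvec': array([ 1.95344369, -2.25638781,  0.2602259 ]), 'tvec': array([0.03357599, 0.540981  , 0.86649679])}
{'time_s': 0.1, 'qpos': array([-1.22360649e+00,  3.00429481e-01,  1.52147812e+00, -2.23156007e-05,
        1.32069532e+00, -6.65916399e-02]), 'joint_vel': array([-0.00047017, -0.00227374,  0.00092419, -0.00131089,  0.00061612,
       -0.00130207]), 'tau': array([ 1.36530463e-03, -5.32644975e+01, -3.53284407e+01,  7.09627778e-02,
        2.34727882e-02, -2.46605919e-05]), 'ee_pos': array([ 0.2210627 , -0.50337975,  0.20495271]), 'eef_rot': array([-3.14058319e+00, -4.56577871e-05,  4.13786992e-01]), 'force': array([ 0.23631232,  0.88847845, -0.45471908]), 'moment': array([ 0.0146746 , -0.03810525,  0.01074689]), 'grip_force': 0.0, 'grip_width': 0.09413732554993517}
```

View pics/top2.png

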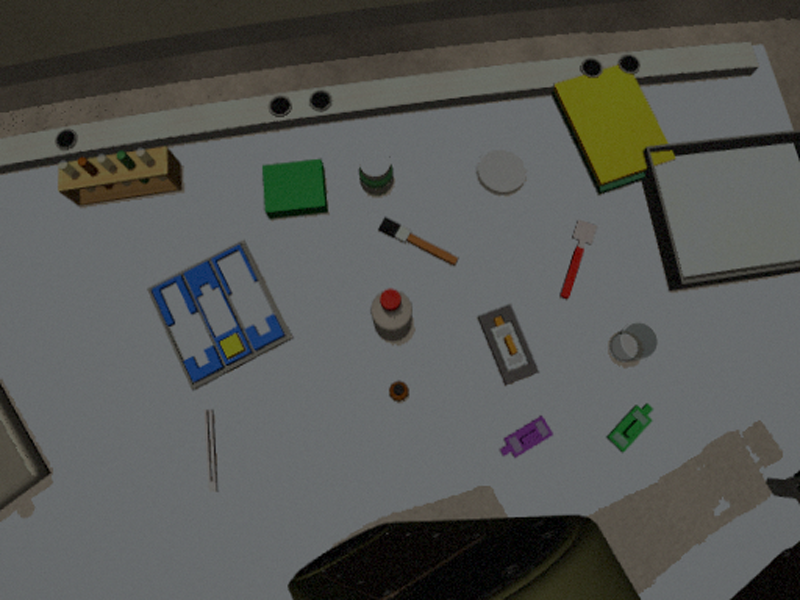

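View pics/scene.png

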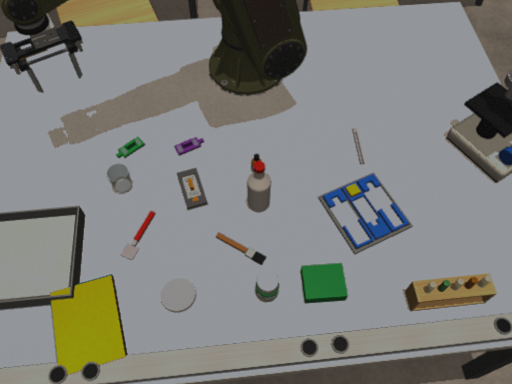

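The top view (800x600) shows:
- **Brush:** handle (432,248), black head (390,228).
- **Spatula:** red handle (572,272), blade (584,232).
- **Carrier:** block (508,345), with nose (498,321) and tab (510,345).
- **Look-alikes:** purple (526,436) and green (630,427). Both are loose on the table. Only the orange-tabbed one in the dark block fits, and I'll confirm it in a close crop.
- **Tray:** centre (220,314), yellow box (231,345). The left insert has the narrower head recess and the right one the wider.

```bash
cat > meas.py <<'E'
from h import *
def blobs(im,lo,hi,amin=20):
    hsv=cv2.cvtColor(im,cv2.COLOR_BGR2HSV)
    k=cv2.inRange(hsv,np.array(lo),np.array(hi))
    c,_=cv2.findContours(k,cv2.RETR_EXTERNAL,cv2.CHAIN_APPROX_NONE)
    return [x for x in c if cv2.contourArea(x)>amin]
def rect(c,m,z):
    w=np.array([ray(m,p[0],z)[:2] for p in c]).astype(np.float32)*1000
    (cx,cy),(a,b),_=r=cv2.minAreaRect(w); B=cv2.boxPoints(r)
    e=max((B[1]-B[0],B[2]-B[1]),key=np.linalg.norm)
    return np.round([cx,cy,max(a,b),min(a,b),np.degrees(np.arctan2(e[1],e[0]))],1)
E
python3 - <<'E'
from meas import *
im=cv2.imread("pics/top.png");m=ctrl.camera_model("top")
hsv=cv2.cvtColor(im,cv2.COLOR_BGR2HSV)
for n,(u,v) in dict(handle=(276,159),red=(366,174),tab=(326,221),blue=(130,176),yel=(148,221),nose=(319,206)).items(): print(n,hsv[v,u])
for n,lo,hi,z in [("orange",(5,110,50),(20,255,255),.012),("red",(0,150,60),(4,255,255),.012),("blue",(100,130,40),(125,255,255),.018),("yellow",(24,120,60),(34,255,255),.026)]:
    for c in blobs(im,lo,hi): print(n,c.mean(0)[0].round(),rect(c,m,z))
B=np.vstack(blobs(im,(100,130,40),(125,255,255),.018));print("tray",rect(cv2.convexHull(B),m,.018))
for n,uv,z in [("brushhead",(243,143),.01),("blade",(374,149),.004),("nose",(318.5,206),.014),("tab",(326,221),.035),("bottlecap",(250,192),.18),("bottlebase",(252,205),0.06),("jar",(241,115),0.03),("dropper",(255,250),0.06),("petri",(321,110),.016),("beaker",(400,222),.07)]:print(n,ray(m,uv,z).round(3))
E
```

```text
handle [ 13 175  93]
red [  3 226 104]
tab [ 19 199 105]
blue [109 197 105]
yel [ 31 203 107]
nose [ 19 216 104]
orange [255. 250.] [406.4 -13.8  26.   25.9 -71.6]
orange [327. 221.] [ 451.2 -198.5   29.7   11.9   13. ]
orange [319. 205.] [ 492.5 -186.3   14.2   13.5  -79.8]
orange [276. 159.] [625.2 -99.1  87.2  13.1  54. ]
orange [ 81. 121.] [809.  401.3 174.8  34.5 -89.6]
orange [ 70. 112.] [841.1 425.9 183.2  29.4  89.3]
red [249. 191.] [552.2 -22.4  30.8  30.   -8.2]
red [366. 174.] [ 554.  -320.7   89.3   13.1  -28.8]
blue [130. 233.] [488.9 284.   54.9  38.5 -69.4]
blue [169. 213.] [526.  183.   51.5  38.7 -69.2]
blue [110. 190.] [599.2 324.6  69.9  53.7  20.5]
blue [139. 199.] [569.5 256.1 169.8  44.7  19.9]
blue [148. 170.] [636.6 223.4  67.5  52.5  19.6]
yellow [148. 221.] [510.7 234.8  28.9  28.2 -70.9]
yellow [423. 100.] [ 728.7 -516.6   41.1   24.1   89.1]
yellow [391.  78.] [ 807.6 -448.7  200.3  145.7   11.7]
tray [569.7 256.9 171.6 161.   19.9]
brushhead [ 0.681 -0.022  0.01 ]
blade [ 0.619 -0.359  0.004]
nose [ 0.49  -0.185  0.014]
tab [ 0.447 -0.193  0.035]
bottlecap [ 0.512 -0.02   0.18 ]
bottlebase [ 0.507 -0.022  0.06 ]
jar [ 0.75  -0.027  0.03 ]
dropper [ 0.402 -0.014  0.06 ]
petri [ 0.741 -0.238  0.016]
beaker [ 0.415 -0.359  0.07 ]
```

```bash
cat > go.py <<'E'
from h import *
import sys
from scipy.spatial.transform import Rotation as Ro
def go(x,y,z,yaw,n):  # how far to go, per row, for n equal rows
    o=ctrl.get_obs();p=np.array(o["ee_pos"]);r=Ro.from_euler("xyz",o["eef_rot"]);y0=o["eef_rot"][2]
    d=(yaw-y0+np.pi)%(2*np.pi)-np.pi
    M=sum(Ro.from_euler("xyz",[np.pi,0,y0+d*i/n]).as_matrix() for i in range(n))
    s=np.linalg.solve(M,np.array([x,y,z])-p)
    tilt=(r.inv()*Ro.from_euler("xyz",[np.pi,0,y0])).as_rotvec()
    print("t",o["time_s"],"at",p.round(4),"yaw",round(y0,3),"rows",n,"step",s.round(4),"rz",round(-d/n,4),"tilt",tilt.round(4))
if __name__=="__main__":
    a=sys.argv[1:];go(*map(float,a[:4]),int(a[4]))
E
python3 go.py .448 -.195 .20 .24 9
```

```text
t 0.1 at [ 0.2211 -0.5034  0.205 ] yaw 0.414 rows 9 step [ 0.0352 -0.024   0.0006] rz 0.0193 tilt [-0.001 -0.     0.   ]
```

{"name": "jog_arm", "arguments": {
  "motion": [
    [0.035,-0.024,0,0,0,0.019,1],
    [0.035,-0.024,0,0,0,0.019,1],
    [0.035,-0.024,0,0,0,0.019,1],
    [0.035,-0.024,0,0,0,0.019,1],
    [0.035,-0.024,0,0,0,0.019,0.3]
  ]
}}

```text
time_s: 0.6
ee_pos: [0.3404, -0.3262, 0.2053]
eef_rot: [-3.141, 0.0, 0.318]
force: [0.5, -1.1, -0.1]
grip_width: 0.0888
grip_force: 0.0
```

{"name": "jog_arm", "arguments": {
  "motion": [
    [0.035,-0.024,0,0,0,0.019,0],
    [0.035,-0.024,0,0,0,0.019,0],
    [0.035,-0.024,0,0,0,0.019,0],
    [0.035,-0.024,0,0,0,0.019,0],
    [0,0,0,0,0,0,0]
  ]
}}

```text
time_s: 1.1
ee_pos: [0.4484, -0.1926, 0.2051]
eef_rot: [-3.141, -0.0, 0.246]
force: [-0.2, -0.5, 0.4]
grip_width: 0.0497
grip_force: 0.0
```

```bash
cat > tab.py <<'E'
from meas import *
import sys
im,m=snap("wrist","pics/%s.png"%sys.argv[1]);o=ctrl.get_obs();print(o["ee_pos"].round(4),o["eef_rot"].round(4),o["qpos"].round(2))
for c in blobs(im,(8,110,40),(24,255,255),100): print(c.mean(0)[0].round(),"top",rect(c,m,.032),"plate",rect(c,m,.014))
E
python3 tab.py w1
```

```text
[ 0.4472 -0.1942  0.2051] [-3.1411e+00  6.0000e-04  2.4620e-01] [-0.48  0.16  1.69 -0.    1.29  0.84]
[297. 378.] top [ 152.7 -336.9  501.3   39.5  -76.4] plate [ 133.5 -345.2  526.9   41.5  -76.4]
[352. 325.] top [ 265.7 -383.4  103.8   25.4   23.9] plate [ 252.3 -394.1  109.1   26.7   23.9]
[161. 325.] top [ 196.8 -111.5  103.7   25.1    4.4] plate [ 179.8 -108.4  109.    26.4    4.4]
[109. 179.] top [402.2 -13.9  27.9  27.5  37.4] plate [395.8  -5.8  29.3  28.9  37.4]
[259. 177.] top [ 449.8 -196.    30.9    9.7   11.4] plate [ 445.8 -197.2   32.5   10.2   11.4]
[492.  14.] top [ 699.7 -405.7   40.1   20.9  -78.2] plate [ 708.5 -417.6   42.1   21.9  -78.2]
[224.  20.] top [ 610.9 -115.2   60.9   12.9   53. ] plate [ 615.1 -112.2   64.1   13.5   53. ]
```

View pics/w1.png

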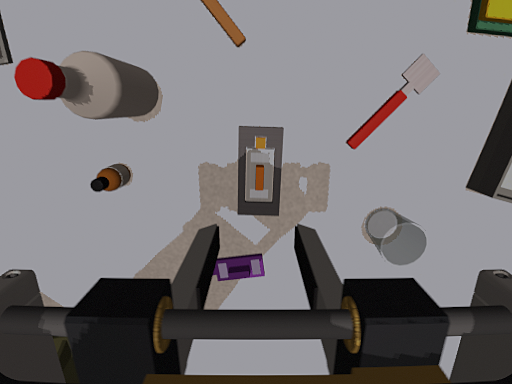

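The wrist view shows an orange tab at (259,177) and an orange nose at (261,141), on an aluminium plate sunk in the dark block. The purple look-alike at (240,267) lies loose on the table, so it isn't the one. I'll confirm with an enlarged crop and measure the block's angle.

```bash
python3 - <<'E'
from meas import *
im=cv2.imread("pics/w1.png");m=ctrl.camera_model("wrist")
cv2.imwrite("pics/w1c.png",cv2.resize(im[115:285,200:290],None,fx=3.4,fy=3.4,interpolation=cv2.INTER_CUBIC))
g=cv2.cvtColor(im,cv2.COLOR_BGR2GRAY)
k=((g<95)).astype(np.uint8)*255;k[:110]=0;k[222:]=0;k[:,:225]=0;k[:,295:]=0
c=max(cv2.findContours(k,0,1)[0],key=cv2.contourArea);print("block",rect(c,m,.014))
for c in blobs(im,(8,110,40),(28,255,255),40):
    if 200<c.mean(0)[0][0]<300 and 100<c.mean(0)[0][1]<220:print(c.mean(0)[0],rect(c,m,.014),rect(c,m,.032))
E
python3 go.py .4498 -.196 .06 .21 5
```

```text
block [ 450.5 -197.2  117.3   56.1   12.2]
[259.22580645 177.        ] [ 444.6 -198.9   32.5   10.2   11.4] [ 448.6 -197.7   30.9    9.7   11.4]
[259.89189189 142.67567568] [ 488.2 -188.6   13.8   10.1   14.1] [ 490.1 -188.    13.1    9.6   14.1]
t 1.15 at [ 0.4472 -0.1942  0.2051] yaw 0.246 rows 5 step [0.0004 0.0005 0.029 ] rz 0.0072 tilt [-0.0005  0.0006 -0.    ]
```

View pics/w1c.png

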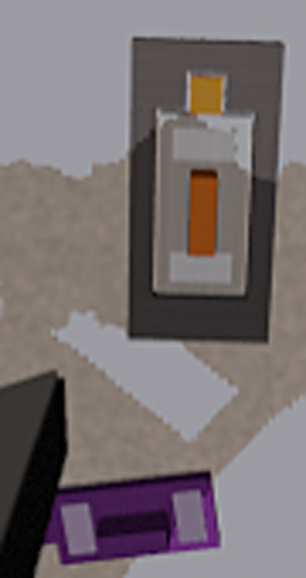

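The crop confirms it: orange tab and nose, aluminium plate, sunk in the dark block. Block size measures 117 x 56, as given. Going down to grip.

{"name": "jog_arm", "arguments": {
  "motion": [
    [0.0005,0.0008,0.04,0,0,0.0085,0],
    [0.0005,0.0008,0.04,0,0,0.0085,0],
    [0.0005,0.0008,0.04,0,0,0.0085,0],
    [0,0.0005,0.03,0,0,0.0085,-0.2],
    [0,0,0.02,0,0,0,-0.4]
  ]
}}

```text
time_s: 1.65
ee_pos: [0.447, -0.1988, 0.0332]
eef_rot: [-3.14, 0.002, 0.207]
force: [-0.1, -0.1, 1.2]
grip_width: 0.0342
grip_force: 0.0
```

{"name": "jog_arm", "arguments": {
  "motion": [
    [0,0,0.018,0,0,0,-0.4],
    [0,0,0,0,0,0,-0.4],
    [0,0,0,0,0,0,-0.4]
  ],
  "squeeze": 20
}}

```text
time_s: 1.95
ee_pos: [0.448, -0.1989, 0.0174]
eef_rot: [-3.141, 0.001, 0.208]
force: [0.6, -0.5, 0.9]
grip_width: 0.0281
grip_force: 0.0
```

{"name": "jog_arm", "arguments": {
  "motion": [
    [0.001,-0.0015,0,0,0,0,-0.6],
    [0,0,0,0,0,0,-1],
    [0,0,0,0,0,0,-1],
    [0,0,0,0,0,0,-1]
  ]
}}

```text
time_s: 2.35
ee_pos: [0.4494, -0.1967, 0.0179]
eef_rot: [3.141, -0.0, 0.209]
force: [-1.8, 0.0, 5.5]
grip_width: 0.0098
grip_force: 20.0
```

{"name": "jog_arm", "arguments": {
  "motion": [
    [0,0,0,0,0,0,-1],
    [0,0,0,0,0,0,-1]
  ]
}}

```text
time_s: 2.55
ee_pos: [0.4494, -0.1967, 0.0179]
eef_rot: [3.141, -0.0, 0.209]
force: [-2.2, -0.4, 5.9]
grip_width: 0.0096
grip_force: 20.0
```

{"name": "jog_arm", "arguments": {
  "motion": [
    [0,0,-0.008,0,0,0,-1],
    [0,0,-0.015,0,0,0,-1],
    [0,0,-0.04,0,0,0,-1],
    [0,0,-0.045,0,0,0,-1],
    [0,0,-0.045,0,0,0,-1]
  ],
  "squeeze": 30
}}

```text
time_s: 3.05
ee_pos: [0.4489, -0.1963, 0.1725]
eef_rot: [-3.141, 0.0, 0.209]
force: [-0.2, 0.2, -1.2]
grip_width: 0.0097
grip_force: 30.0
```

{"name": "jog_arm", "arguments": {
  "motion": [
    [0,0,-0.04,0,0,0,-1],
    [0,0,-0.03,0,0,0,-1],
    [0,0,-0.01,0,0,0,-1]
  ]
}}

```text
time_s: 3.35
ee_pos: [0.4499, -0.1968, 0.2539]
eef_rot: [3.138, -0.004, 0.209]
force: [-0.2, -0.2, -1.6]
grip_width: 0.0096
grip_force: 30.0
```

```bash
python3 go.py .510 .235 .25 .347 15
```

```text
t 3.35 at [ 0.4499 -0.1968  0.2539] yaw 0.209 rows 15 step [ 0.0116 -0.0267  0.0003] rz -0.0092 tilt [ 0.0031 -0.0038 -0.    ]
```

```bash
python3 go.py .45 .21 .25 .347 10
```

```text
t 3.35 at [ 0.4499 -0.1968  0.2539] yaw 0.209 rows 10 step [ 0.0109 -0.0392  0.0004] rz -0.0138 tilt [ 0.0031 -0.0038 -0.    ]
```

{"name": "jog_arm", "arguments": {
  "motion": [
    [0.011,-0.039,0,0,0,-0.014,-1],
    [0.011,-0.039,0,0,0,-0.014,-1],
    [0.011,-0.039,0,0,0,-0.014,-1],
    [0.011,-0.039,0,0,0,-0.014,-1],
    [0.011,-0.039,0,0,0,-0.014,-1]
  ]
}}

```text
time_s: 3.85
ee_pos: [0.4564, 0.0075, 0.2495]
eef_rot: [-3.141, 0.001, 0.279]
force: [0.2, -0.1, 0.2]
grip_width: 0.0098
grip_force: 30.0
```

{"name": "jog_arm", "arguments": {
  "motion": [
    [0.011,-0.039,0,0,0,-0.014,-1],
    [0.011,-0.039,0,0,0,-0.014,-1],
    [0.011,-0.039,0,0,0,-0.014,-1],
    [0.011,-0.039,0,0,0,-0.014,-1],
    [0.011,-0.039,0,0,0,-0.014,-1]
  ]
}}

```text
time_s: 4.35
ee_pos: [0.4498, 0.2099, 0.2494]
eef_rot: [-3.142, 0.002, 0.35]
force: [0.9, -0.6, -0.8]
grip_width: 0.0094
grip_force: 30.0
```

{"name": "jog_arm", "arguments": {
  "motion": [
    [0,0,0,0,0,0,-1],
    [0,0,0,0,0,0,-1]
  ]
}}

```text
time_s: 4.55
ee_pos: [0.45, 0.2086, 0.2494]
eef_rot: [3.141, 0.002, 0.35]
force: [-0.1, -0.6, -0.4]
grip_width: 0.0097
grip_force: 30.0
```

```bash
python3 - <<'E'
from meas import *
im,m=snap("wrist","pics/w2.png");o=ctrl.get_obs();print(o["time_s"],o["ee_pos"].round(4),o["eef_rot"].round(4))
L=blobs(im,(100,130,40),(125,255,255),100)
for c in L: print(c.mean(0)[0].round(),rect(c,m,.018))
print("tray",rect(cv2.convexHull(np.vstack(L)),m,.018))
for c in blobs(im,(24,120,40),(34,255,255),100): print("yel",rect(c,m,.026))
E
```

```text
4.6 [0.4503 0.2079 0.2497] [3.1414e+00 1.4000e-03 3.4900e-01]
[292. 124.] [525.1 184.   52.3  36.4 -69.7]
[214. 124.] [488.2 284.9  52.7  36.4 -70.1]
[295.  25.] [635.3 224.1  68.4  52.2  19.6]
[253.  68.] [569.  257.1 169.1  43.9  20.1]
[211.  26.] [598.1 325.1  68.4  52.9  19.7]
tray [569.2 257.4 169.4 160.   20.1]
yel [510.1 235.9  28.2  26.3 -69.9]
```

View pics/w2.png

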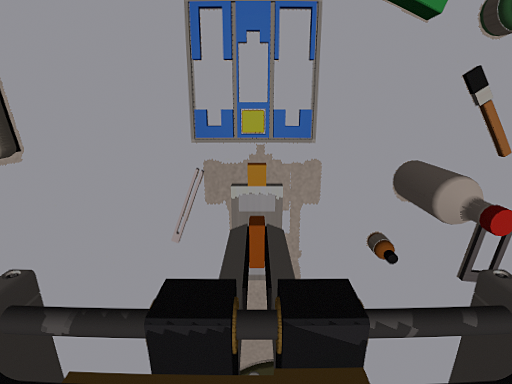

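The view shows the tray's inserts from left to right: left has a head recess about 22 px wide (200–223), which is about 28 mm, so it's the brush's. The middle one is the carrier's, with the yellow box at (253,122). The right one is about 31 px wide (281–312), about 40 mm, so it's the spatula's. The carrier hangs level, nose forward at (257,174). Next I'll check how it sits in the hand.

```bash
python3 - <<'E'
from meas import *
im=cv2.imread("pics/w2.png");m=ctrl.camera_model("wrist")
o=ctrl.get_obs();p=o["ee_pos"]*1000;a=o["eef_rot"][2];x=np.array([np.cos(a),np.sin(a)]);y=np.array([-x[1],x[0]])
for c in blobs(im,(5,110,40),(28,255,255),60):
    u=c.mean(0)[0]
    if 240<u[0]<275 and 150<u[1]<270:
        for n,z in (("nose",p[2]/1000-.004),("tab",p[2]/1000+.014)):
            r=rect(c,m,z);d=r[:2]-p[:2];print(u.round(),n,r,"along",round(d@x,1),"across",round(d@y,1))
E
python3 go.py .5692 .2572 .08 .349 6
```

```text
[256. 242.] nose [444.6 205.4  38.6  10.6  20. ] along -6.2 across -0.4
[256. 242.] tab [452.8 208.4  34.8   9.6  20. ] along 2.6 across -0.4
[256. 174.] nose [489.7 221.8  14.4  12.3  20. ] along 41.8 across -0.4
[256. 174.] tab [493.5 223.2  13.   11.1  20. ] along 45.9 across -0.4
t 4.6 at [0.4503 0.2079 0.2497] yaw 0.349 rows 6 step [ 0.0214 -0.0009  0.0283] rz -0.0 tilt [0.0002 0.0014 0.    ]
```

{"name": "jog_arm", "arguments": {
  "motion": [
    [0.032,-0.0014,0.03,0,0,0,-1],
    [0.032,-0.0014,0.03,0,0,0,-1],
    [0.032,-0.0014,0.03,0,0,0,-1],
    [0.032,-0.0014,0.03,0,0,0,-1],
    [0,0,0.035,0,0,0,-1]
  ]
}}

```text
time_s: 5.1
ee_pos: [0.5715, 0.2564, 0.0937]
eef_rot: [3.142, -0.001, 0.347]
force: [1.2, 1.1, -0.7]
grip_width: 0.0098
grip_force: 30.0
```

{"name": "jog_arm", "arguments": {
  "motion": [
    [0,0,0.015,0,0,0,-1],
    [0,0,0.01,0,0,0,-1],
    [0,0,0.0,0,0,0,-1],
    [0,0,0,0,0,0,-1]
  ]
}}

```text
time_s: 5.5
ee_pos: [0.5695, 0.2573, 0.0723]
eef_rot: [-3.142, -0.002, 0.348]
force: [0.2, 0.3, -0.3]
grip_width: 0.0096
grip_force: 30.0
```

```bash
cat > chk.py <<'E'
from meas import *
im,m=snap("wrist","pics/w3.png")
L=blobs(im,(100,130,40),(125,255,255),100)
for c in L: print(c.mean(0)[0].round(),rect(c,m,.018))
E
python3 chk.py; python3 go.py .5692 .2572 .045 .349 2
```

```text
[317. 268.] [536.5 186.6  49.9  24.6 -70.1]
[195. 269.] [499.3 290.1  50.7  23.6 -69.7]
[323. 140.] [635.7 224.2  67.5  52.9  20.4]
[252. 153.] [607.3 271.3  88.5  43.9  19.9]
[189. 143.] [598.6 325.2  68.4  52.9  20. ]
t 5.55 at [0.5695 0.2574 0.0724] yaw 0.349 rows 2 step [-0.0002  0.      0.0137] rz -0.0002 tilt [-0.     -0.0027  0.    ]
```

Tray position confirmed. Lowering gently.

{"name": "jog_arm", "arguments": {
  "motion": [
    [0,0,0.015,0,0,0,-1],
    [0,0,0.015,0,0,0,-1],
    [0,0,0.01,0,0,0,-1],
    [0,0,0.006,0,0,0,-1],
    [0,0,0.003,0,0,0,-1]
  ]
}}

```text
time_s: 6.05
ee_pos: [0.5687, 0.2573, 0.0218]
eef_rot: [3.142, 0.001, 0.349]
force: [-15.7, -6.4, 32.2]
grip_width: 0.0098
grip_force: 30.0
```

{"name": "jog_arm", "arguments": {
  "motion": [
    [0,0,0.001,0,0,0,-1],
    [0,0,0,0,0,0,-1]
  ]
}}

```text
time_s: 6.25
ee_pos: [0.5692, 0.2575, 0.0218]
eef_rot: [3.142, -0.001, 0.349]
force: [-7.2, -2.9, 13.4]
grip_width: 0.0093
grip_force: 30.0
```

{"name": "jog_arm", "arguments": {
  "motion": [
    [0,0,-0.001,0,0,0,-0.6],
    [0,0,0,0,0,0,-0.5],
    [0,0,0,0,0,0,-0.5]
  ]
}}

```text
time_s: 6.55
ee_pos: [0.5689, 0.2574, 0.0213]
eef_rot: [-3.142, 0.0, 0.349]
force: [0.2, 0.1, -0.4]
grip_width: 0.0229
grip_force: 0.0
```

{"name": "jog_arm", "arguments": {
  "motion": [
    [0,0,-0.02,0,0,0,-0.5],
    [0,0,-0.04,0,0,0,-0.5],
    [0,0,-0.05,0,0,0,-0.5],
    [0,0,-0.05,0,0,0,-0.5],
    [0,0,-0.05,0,0,0,-0.3]
  ]
}}

```text
time_s: 7.05
ee_pos: [0.5686, 0.2572, 0.2334]
eef_rot: [-3.142, 0.0, 0.349]
force: [-0.2, -1.1, -0.2]
grip_width: 0.0288
grip_force: 0.0
```

```bash
python3 - <<'E'
from meas import *
im,m=snap("wrist","pics/w4.png");o=ctrl.get_obs();print(o["time_s"],o["ee_pos"],o["grip_width"])
for c in blobs(im,(5,110,40),(22,255,255),60): print(c.mean(0)[0].round(),"tab",rect(c,m,.036),"nose",rect(c,m,.018))
E
python3 go.py .59 -.09 .25 .942 9
```

```text
7.1 [0.57066912 0.25802419 0.24278582] 0.03126585887303287
[253. 378.] tab [235.3 145.4 530.8  39.5 -69.9] nose [215.7 138.7 556.1  41.4 -69.9]
[312. 325.] tab [368.   91.6 109.7  17.5  25.8] nose [354.7  82.4 114.9  18.4  25.8]
[201. 325.] tab [308.5 254.5 109.9  17.4  14.4] nose [292.4 253.  115.1  18.2  14.4]
[491. 216.] tab [624.8 -78.3  79.3  13.2  53.1] nose [623.7 -95.7  83.   13.8  53.1]
[256. 173.] tab [569.  257.1  29.6   9.3  20. ] nose [565.3 255.7  31.1   9.8  20. ]
[257. 140.] tab [609.  271.7  11.5  11.4 -70. ] nose [607.3 271.   12.1  12.  -70. ]
t 7.1 at [0.5707 0.258  0.2428] yaw 0.349 rows 9 step [-0.0208  0.0334 -0.0008] rz -0.0659 tilt [-0.0002 -0.0118  0.    ]
```

Carrier is home: tab at (569.0,257.1), yaw 20.0°. Next, the brush.

```bash
python3 go.py .628 -.095 .2 .942 10
```

```text
t 7.1 at [0.5707 0.258  0.2428] yaw 0.349 rows 10 step [-0.0159  0.0326  0.0043] rz -0.0593 tilt [-0.0002 -0.0118  0.    ]
```

{"name": "jog_arm", "arguments": {
  "motion": [
    [-0.016,0.0325,0,0,0,-0.059,-0.2],
    [-0.016,0.0325,0,0,0,-0.059,-0.2],
    [-0.016,0.0325,0,0,0,-0.059,-0.2],
    [-0.016,0.0325,0,0,0,-0.059,-0.2],
    [-0.016,0.0325,0,0,0,-0.059,-0.2]
  ]
}}

```text
time_s: 7.6
ee_pos: [0.5704, 0.0755, 0.2312]
eef_rot: [3.142, -0.0, 0.646]
force: [-0.1, 0.1, -0.7]
grip_width: 0.0378
grip_force: 0.0
```

{"name": "jog_arm", "arguments": {
  "motion": [
    [-0.016,0.0325,0,0,0,-0.059,-0.2],
    [-0.016,0.0325,0,0,0,-0.059,-0.2],
    [-0.016,0.0325,0.014,0,0,-0.059,-0.2],
    [-0.016,0.0325,0.014,0,0,-0.059,-0.2],
    [-0.016,0.0325,0.014,0,0,-0.059,-0.2]
  ]
}}

```text
time_s: 8.1
ee_pos: [0.6249, -0.0969, 0.1886]
eef_rot: [3.142, -0.0, 0.941]
force: [0.4, 0.9, -0.1]
grip_width: 0.0379
grip_force: 0.0
```

{"name": "jog_arm", "arguments": {
  "motion": [
    [0,0,0,0,0,0,-0.2],
    [0,0,0,0,0,0,-0.2]
  ]
}}

```text
time_s: 8.3
ee_pos: [0.6245, -0.0957, 0.1886]
eef_rot: [-3.14, 0.0, 0.937]
force: [-0.1, 0.4, -0.8]
grip_width: 0.0378
grip_force: 0.0
```

```bash
python3 - <<'E'
from meas import *
im,m=snap("wrist","pics/w5.png");o=ctrl.get_obs();print(o["time_s"],o["ee_pos"],o["eef_rot"],o["grip_width"])
for c in blobs(im,(5,110,40),(22,255,255),60):
    if c.mean(0)[0][1]<300:print(c.mean(0)[0].round(),rect(c,m,.012))
hsv=cv2.cvtColor(im,cv2.COLOR_BGR2HSV);k=(hsv[...,2]<60).astype(np.uint8)*255;k[260:]=0
for c in cv2.findContours(k,0,1)[0]:
    if cv2.contourArea(c)>150:print("dark",c.mean(0)[0].round(),rect(c,m,.01))
E
python3 go.py .628 -.095 .002 .942 10
```

```text
8.35 [ 0.62463654 -0.09494531  0.18936737] [-3.14143029e+00 -1.06144178e-04  9.38111996e-01] 0.037647485173796236
[470. 274.] [ 785.7 -391.8  154.4   16.1   11. ]
[259. 178.] [ 625.3 -100.    87.5   12.8   53.6]
[ 6. 11.] [510.7 228.7  30.    7.8  20. ]
dark [298. 245.] [ 619.2 -203.8   53.    42.7   55.4]
dark [215. 245.] [ 522.9 -133.1   53.1   42.7   52.1]
dark [492. 243.] [ 832.7 -367.7   76.    18.4   11.9]
dark [ 91. 227.] [400.9 -16.4  51.2  35.    6. ]
dark [161. 195.] [505.5 -43.1  79.1  14.9  13.9]
dark [260. 114.] [672.6 -36.2  28.8  22.8  53.7]
dark [309.  69.] [749.8 -30.5  55.9  33.4 -80.7]
dark [466.  98.] [ 886.2 -180.1  292.4   15.8  -90. ]
dark [243.   6.] [725.7  64.3  38.2  17.  -36.5]
dark [80. 36.] [558.3 155.3  91.6   4.1  20. ]
dark [69. 34.] [552.7 167.   81.    8.5  20.3]
t 8.35 at [ 0.6246 -0.0949  0.1894] yaw 0.938 rows 10 step [0.0002 0.0003 0.0187] rz -0.0004 tilt [-0.0002 -0.0001  0.    ]
```

{"name": "jog_arm", "arguments": {
  "motion": [
    [0.0013,0.0037,0.04,0,0,0,-0.2],
    [0,0,0.045,0,0,0,-0.2],
    [0,0,0.045,0,0,0,-0.2],
    [0,0,0.035,0,0,0,-0.2],
    [0,0,0.015,0,0,0,-0.2]
  ]
}}

```text
time_s: 8.85
ee_pos: [0.6271, -0.095, 0.0069]
eef_rot: [-3.138, 0.001, 0.94]
force: [0.4, 0.9, 0.4]
grip_width: 0.0377
grip_force: 0.0
```

{"name": "jog_arm", "arguments": {
  "motion": [
    [0,0,0.004,0,0,0,-0.2],
    [0,0,0,0,0,0,-0.2]
  ]
}}

```text
time_s: 9.05
ee_pos: [0.6292, -0.0962, 0.0069]
eef_rot: [3.14, -0.001, 0.939]
force: [0.1, 0.9, -0.3]
grip_width: 0.0375
grip_force: 0.0
```

{"name": "jog_arm", "arguments": {
  "motion": [
    [0,0,0.0035,0,0,0,-0.4],
    [0,0,0,0,0,0,-1],
    [0,0,0,0,0,0,-1],
    [0,0,0,0,0,0,-1],
    [0,0,0,0,0,0,-1]
  ],
  "squeeze": 25
}}

```text
time_s: 9.55
ee_pos: [0.6288, -0.0966, 0.0027]
eef_rot: [3.141, -0.0, 0.939]
force: [-2.2, -0.1, 5.8]
grip_width: 0.0138
grip_force: 25.0
```

{"name": "jog_arm", "arguments": {
  "motion": [
    [0,0,-0.01,0,0,0,-1],
    [0,0,-0.03,0,0,0,-1],
    [0,0,-0.05,0,0,0,-1],
    [0,0,-0.05,0,0,0,-1],
    [0,0,-0.05,0,0,0,-1]
  ]
}}

```text
time_s: 10.05
ee_pos: [0.628, -0.0964, 0.1946]
eef_rot: [3.141, -0.0, 0.939]
force: [0.2, 1.0, 0.5]
grip_width: 0.0138
grip_force: 25.0
```

{"name": "jog_arm", "arguments": {
  "motion": [
    [0,0,-0.04,0,0,0,-1],
    [0,0,-0.01,0,0,0,-1]
  ]
}}

```text
time_s: 10.25
ee_pos: [0.6294, -0.0967, 0.248]
eef_rot: [3.135, -0.003, 0.939]
force: [0.8, -0.1, 0.8]
grip_width: 0.0137
grip_force: 25.0
```

```bash
python3 go.py .5366 .303 .25 .349 10
```

```text
t 10.25 at [ 0.6294 -0.0967  0.248 ] yaw 0.939 rows 10 step [ 0.0179 -0.0376 -0.0002] rz 0.059 tilt [ 0.0071 -0.0032 -0.    ]
```

{"name": "jog_arm", "arguments": {
  "motion": [
    [0.018,-0.0375,0,0,0,0.059,-1],
    [0.018,-0.0375,0,0,0,0.059,-1],
    [0.018,-0.0375,0,0,0,0.059,-1],
    [0.018,-0.0375,0,0,0,0.059,-1],
    [0.018,-0.0375,0,0,0,0.059,-1]
  ]
}}

```text
time_s: 10.75
ee_pos: [0.5517, 0.0978, 0.2417]
eef_rot: [-3.141, 0.001, 0.641]
force: [0.2, 0.1, 1.1]
grip_width: 0.0137
grip_force: 25.0
```

{"name": "jog_arm", "arguments": {
  "motion": [
    [0.018,-0.0375,0,0,0,0.059,-1],
    [0.018,-0.0375,0,0,0,0.059,-1],
    [0.018,-0.0375,0,0,0,0.059,-1],
    [0.018,-0.0375,0,0,0,0.059,-1],
    [0.018,-0.0375,0,0,0,0.059,-1]
  ]
}}

```text
time_s: 11.25
ee_pos: [0.5359, 0.3047, 0.2417]
eef_rot: [3.142, 0.001, 0.347]
force: [0.8, -0.8, 0.0]
grip_width: 0.0136
grip_force: 25.0
```

{"name": "jog_arm", "arguments": {
  "motion": [
    [0,0,0.045,0,0,0,-1],
    [0,0,0.045,0,0,0,-1],
    [0,0,0.03,0,0,0,-1],
    [0,0,0,0,0,0,-1],
    [0,0,0,0,0,0,-1]
  ]
}}

```text
time_s: 11.75
ee_pos: [0.5369, 0.3032, 0.1228]
eef_rot: [-3.142, -0.0, 0.349]
force: [-0.5, 0.7, 0.6]
grip_width: 0.0136
grip_force: 25.0
```

```bash
cat > held.py <<'E'
from meas import *
import sys
lo,hi=eval(sys.argv[1])
im,m=snap("wrist","pics/%s.png"%sys.argv[2]);o=ctrl.get_obs();p=o["ee_pos"]*1000
for c in blobs(im,lo,hi,100):
    u=c.mean(0)[0]
    if 200<u[0]<310 and u[1]<290:print("held",u.round(),rect(c,m,p[2]/1000+.009),"plan",rect(c,m,.018))
hsv=cv2.cvtColor(im,cv2.COLOR_BGR2HSV);k=(hsv[...,2]<60).astype(np.uint8)*255;k[200:]=0
for c in cv2.findContours(k,0,1)[0]:
    if cv2.contourArea(c)>150:print("dark",c.mean(0)[0].round(),rect(c,m,p[2]/1000+.007))
L=blobs(im,(100,130,40),(125,255,255),100)
for c in L: print("blue",c.mean(0)[0].round(),rect(c,m,.018))
E
python3 held.py "((5,110,40),(22,255,255))" w6; python3 go.py .5366 .303 .05 .349 2
```

```text
held [256. 244.] [533.1 301.4  88.5  13.3  20. ] plan [477.8 281.3 148.7  22.4  20. ]
dark [257. 122.] [606.9 328.1  28.6  23.2  20. ]
dark [487.  50.] [694.9 214.   43.2  39.6  -1.7]
blue [356. 238.] [527.  185.8  54.2  39.8 -70.3]
blue [369. 120.] [635.7 225.2  68.1  54.1  19.6]
blue [310. 183.] [568.9 257.6 169.5  44.5  20.2]
blue [256. 120.] [598.8 325.6  66.4  51.9  20. ]
t 11.8 at [0.5373 0.3034 0.1239] yaw 0.349 rows 2 step [-0.0004  0.0001  0.0369] rz -0.0002 tilt [-0.0002 -0.0022  0.    ]
```

View pics/w6.png

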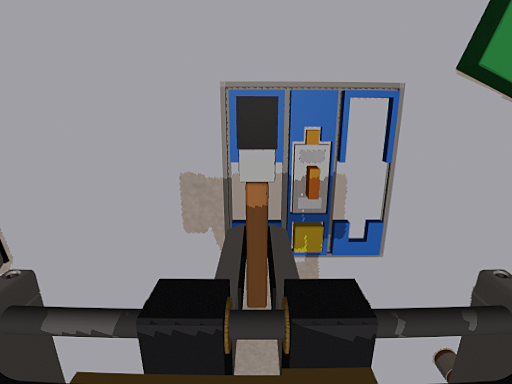

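The brush is held level and lines up with the left insert: head at (257,122), handle at (257,244), error about 1 mm. Lowering.

{"name": "jog_arm", "arguments": {
  "motion": [
    [-0.0008,0,0.04,0,0,0,-1],
    [0,0,0.035,0,0,0,-1],
    [0,0,0.02,0,0,0,-1],
    [0,0,0.01,0,0,0,-1],
    [0,0,0.005,0,0,0,-1]
  ]
}}

```text
time_s: 12.3
ee_pos: [0.5366, 0.3032, 0.013]
eef_rot: [-3.141, -0.002, 0.349]
force: [-0.3, -0.1, -0.0]
grip_width: 0.0139
grip_force: 25.0
```

{"name": "jog_arm", "arguments": {
  "motion": [
    [0,0,0.002,0,0,0,-1],
    [0,0,0,0,0,0,-1]
  ]
}}

```text
time_s: 12.5
ee_pos: [0.5365, 0.3031, 0.0112]
eef_rot: [-3.141, -0.002, 0.349]
force: [0.3, 0.1, -0.8]
grip_width: 0.0138
grip_force: 25.0
```

{"name": "jog_arm", "arguments": {
  "motion": [
    [0,0,0.0006,0,0,0,-1],
    [0,0,0,0,0,0,-0.5],
    [0,0,0,0,0,0,-0.5],
    [0,0,0,0,0,0,-0.5]
  ]
}}

```text
time_s: 12.9
ee_pos: [0.536, 0.3029, 0.0095]
eef_rot: [-3.142, -0.0, 0.349]
force: [-0.0, -1.1, 0.2]
grip_width: 0.0233
grip_force: 0.0
```

{"name": "jog_arm", "arguments": {
  "motion": [
    [0,0,-0.02,0,0,0,-0.5],
    [0,0,-0.04,0,0,0,-0.5],
    [0,0,-0.05,0,0,0,-0.5],
    [0,0,-0.05,0,0,0,-0.3],
    [0,0,-0.05,0,0,0,-0.3]
  ]
}}

```text
time_s: 13.4
ee_pos: [0.5355, 0.3027, 0.2215]
eef_rot: [-3.142, 0.0, 0.349]
force: [0.9, -1.2, -0.2]
grip_width: 0.0325
grip_force: 0.0
```

{"name": "jog_arm", "arguments": {
  "motion": [
    [0,0,-0.03,0,0,0,-0.2],
    [0,0,0,0,0,0,-0.2]
  ]
}}

```text
time_s: 13.6
ee_pos: [0.537, 0.3034, 0.2545]
eef_rot: [-3.141, -0.008, 0.349]
force: [-0.1, 0.1, 0.1]
grip_width: 0.0372
grip_force: 0.0
```

```bash
python3 - <<'E'
from meas import *
im,m=snap("wrist","pics/w7.png");o=ctrl.get_obs();print(o["time_s"],o["grip_width"])
for c in blobs(im,(5,110,40),(22,255,255),60):
    if c.mean(0)[0][1]<300:print(c.mean(0)[0].round(),"handle",rect(c,m,.020),"tab",rect(c,m,.036))
E
python3 go.py .558 -.323 .2 -.503 16
```

```text
13.65 0.03759587906708615
[295. 161.] handle [567.6 255.7  30.6  11.6  21.8] tab [569.3 258.6  29.4  11.1  21.8]
[257. 172.] handle [531.9 301.4  88.6  12.8  20.2] tab [535.  302.5  85.2  12.3  20.2]
[295. 130.] handle [608.1 272.1  12.6  11.2  21.7] tab [608.3 274.4  12.1  10.8  21.7]
t 13.65 at [0.5363 0.3031 0.2512] yaw 0.349 rows 16 step [0.0034 0.0402 0.0032] rz 0.0532 tilt [-0.0004 -0.0035  0.    ]
```

Brush is home: its point is at (536.6,303.1). Next, the spatula.

{"name": "jog_arm", "arguments": {
  "motion": [
    [0.0035,0.04,0,0,0,0.053,-0.2],
    [0.0035,0.04,0,0,0,0.053,-0.2],
    [0.0035,0.04,0,0,0,0.053,-0.2],
    [0.0035,0.04,0,0,0,0.053,-0.2],
    [0.0035,0.04,0,0,0,0.053,-0.2]
  ]
}}

```text
time_s: 14.15
ee_pos: [0.6006, 0.1118, 0.2473]
eef_rot: [3.141, 0.003, 0.082]
force: [0.1, 0.0, -0.1]
grip_width: 0.0377
grip_force: 0.0
```

{"name": "jog_arm", "arguments": {
  "motion": [
    [0.0035,0.04,0,0,0,0.053,-0.2],
    [0.0035,0.04,0,0,0,0.053,-0.2],
    [0.0035,0.04,0,0,0,0.053,-0.2],
    [0.0035,0.04,0,0,0,0.053,-0.2],
    [0.0035,0.04,0,0,0,0.053,-0.2]
  ]
}}

```text
time_s: 14.65
ee_pos: [0.6132, -0.0879, 0.2473]
eef_rot: [-3.141, 0.003, -0.183]
force: [-0.2, 0.2, -0.1]
grip_width: 0.0374
grip_force: 0.0
```

{"name": "jog_arm", "arguments": {
  "motion": [
    [0.0035,0.04,0,0,0,0.053,-0.2],
    [0.0035,0.04,0,0,0,0.053,-0.2],
    [0.0035,0.04,0,0,0,0.053,-0.2],
    [0.0035,0.04,0.025,0,0,0.053,-0.2],
    [0.0035,0.04,0.025,0,0,0.053,-0.2]
  ]
}}

```text
time_s: 15.15
ee_pos: [0.5732, -0.2839, 0.1971]
eef_rot: [-3.142, 0.001, -0.448]
force: [0.3, 0.2, -0.7]
grip_width: 0.0377
grip_force: 0.0
```

{"name": "jog_arm", "arguments": {
  "motion": [
    [0.0035,0.04,0,0,0,0.053,-0.2],
    [0,0,0,0,0,0,-0.2],
    [0,0,0,0,0,0,-0.2]
  ]
}}

```text
time_s: 15.45
ee_pos: [0.5593, -0.3203, 0.1978]
eef_rot: [-3.141, 0.002, -0.5]
force: [0.6, 0.1, 0.2]
grip_width: 0.0378
grip_force: 0.0
```

```bash
python3 - <<'E'
from meas import *
im,m=snap("wrist","pics/w8.png");o=ctrl.get_obs();print(o["time_s"],o["ee_pos"],o["eef_rot"],o["grip_width"])
for c in blobs(im,(0,150,50),(4,255,255),100)+blobs(im,(172,150,50),(180,255,255),100):
    if c.mean(0)[0][1]<300:print(c.mean(0)[0].round(),rect(c,m,.012))
E
python3 go.py .558 -.323 .004 -.503 5
```

```text
15.5 [ 0.55987645 -0.31955723  0.19835057] [-3.14131146e+00  1.45058762e-03 -4.98689536e-01] 0.037551882101957194
[260. 177.] [ 553.8 -322.6   87.    12.7  -28.7]
t 15.5 at [ 0.5599 -0.3196  0.1984] yaw -0.499 rows 5 step [0.     0.0008 0.0389] rz 0.0009 tilt [-0.0003  0.0015 -0.    ]
```

View pics/w8.png

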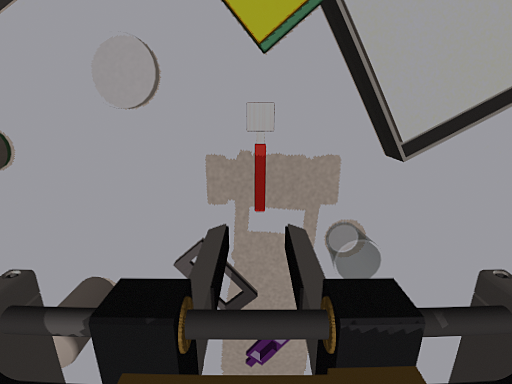

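The spatula is straight ahead: red handle (260,177), blade (260,117), nothing near the fingers. Going down.

{"name": "jog_arm", "arguments": {
  "motion": [
    [0.001,0.0055,0.045,0,0,0,-0.2],
    [0,0,0.045,0,0,0,-0.2],
    [0,0,0.045,0,0,0,-0.2],
    [0,0,0.035,0,0,0,-0.2],
    [0,0,0.018,0,0,0,-0.2]
  ]
}}

```text
time_s: 16.0
ee_pos: [0.5574, -0.323, 0.0076]
eef_rot: [-3.141, 0.005, -0.497]
force: [1.1, -0.7, -0.4]
grip_width: 0.0376
grip_force: 0.0
```

{"name": "jog_arm", "arguments": {
  "motion": [
    [0,0,0.004,0,0,0,-0.2],
    [0,0,0,0,0,0,-0.2]
  ]
}}

```text
time_s: 16.2
ee_pos: [0.5586, -0.3245, 0.0074]
eef_rot: [-3.141, 0.0, -0.498]
force: [-0.7, 0.3, 1.1]
grip_width: 0.0377
grip_force: 0.0
```

{"name": "jog_arm", "arguments": {
  "motion": [
    [0,0.0005,0.0045,0,0,0,-0.4],
    [0,0,0,0,0,0,-1],
    [0,0,0,0,0,0,-1],
    [0,0,0,0,0,0,-1],
    [0,0,0,0,0,0,-1]
  ]
}}

```text
time_s: 16.7
ee_pos: [0.5582, -0.326, 0.0036]
eef_rot: [3.142, -0.001, -0.499]
force: [-0.1, 1.8, 5.0]
grip_width: 0.0136
grip_force: 25.0
```

{"name": "jog_arm", "arguments": {
  "motion": [
    [0,0,-0.01,0,0,0,-1],
    [0,0,-0.03,0,0,0,-1],
    [0,0,-0.05,0,0,0,-1],
    [0,0,-0.05,0,0,0,-1],
    [0,0,-0.05,0,0,0,-1]
  ]
}}

```text
time_s: 17.2
ee_pos: [0.5576, -0.3257, 0.1956]
eef_rot: [3.142, -0.0, -0.499]
force: [1.2, -0.3, -0.4]
grip_width: 0.0137
grip_force: 25.0
```

{"name": "jog_arm", "arguments": {
  "motion": [
    [0,0,-0.045,0,0,0,-1],
    [0,0,-0.015,0,0,0,-1]
  ]
}}

```text
time_s: 17.4
ee_pos: [0.5586, -0.3264, 0.2593]
eef_rot: [3.141, -0.008, -0.499]
force: [0.4, 0.0, -0.7]
grip_width: 0.0137
grip_force: 25.0
```

```bash
python3 go.py .5736 .2014 .25 .349 16
```

```text
t 17.4 at [ 0.5586 -0.3264  0.2593] yaw -0.499 rows 16 step [-0.0025 -0.0339  0.0006] rz -0.053 tilt [ 0.0007 -0.0077 -0.    ]
```

{"name": "jog_arm", "arguments": {
  "motion": [
    [-0.0025,-0.034,0,0,0,-0.053,-1],
    [-0.0025,-0.034,0,0,0,-0.053,-1],
    [-0.0025,-0.034,0,0,0,-0.053,-1],
    [-0.0025,-0.034,0,0,0,-0.053,-1],
    [-0.0025,-0.034,0,0,0,-0.053,-1]
  ]
}}

```text
time_s: 17.9
ee_pos: [0.6115, -0.1632, 0.2534]
eef_rot: [3.142, -0.0, -0.232]
force: [-0.2, 0.4, -0.0]
grip_width: 0.0137
grip_force: 25.0
```

{"name": "jog_arm", "arguments": {
  "motion": [
    [-0.0025,-0.034,0,0,0,-0.053,-1],
    [-0.0025,-0.034,0,0,0,-0.053,-1],
    [-0.0025,-0.034,0,0,0,-0.053,-1],
    [-0.0025,-0.034,0,0,0,-0.053,-1],
    [-0.0025,-0.034,0,0,0,-0.053,-1]
  ]
}}

```text
time_s: 18.4
ee_pos: [0.6204, 0.0066, 0.2534]
eef_rot: [3.142, -0.0, 0.033]
force: [-0.6, -0.1, -1.3]
grip_width: 0.0134
grip_force: 25.0
```

{"name": "jog_arm", "arguments": {
  "motion": [
    [-0.0025,-0.034,0,0,0,-0.053,-1],
    [-0.0025,-0.034,0,0,0,-0.053,-1],
    [-0.0025,-0.034,0,0,0,-0.053,-1],
    [-0.0025,-0.034,0,0,0,-0.053,-1],
    [-0.0025,-0.034,0,0,0,-0.053,-1]
  ]
}}

```text
time_s: 18.9
ee_pos: [0.5846, 0.1727, 0.2534]
eef_rot: [3.142, -0.0, 0.298]
force: [0.5, 0.8, -0.1]
grip_width: 0.0136
grip_force: 25.0
```

{"name": "jog_arm", "arguments": {
  "motion": [
    [-0.0025,-0.034,0,0,0,-0.053,-1],
    [0,0,0.045,0,0,0,-1],
    [0,0,0.045,0,0,0,-1],
    [0,0,0.03,0,0,0,-1],
    [0,0,0,0,0,0,-1]
  ]
}}

```text
time_s: 19.4
ee_pos: [0.571, 0.2027, 0.1293]
eef_rot: [-3.141, 0.007, 0.349]
force: [0.3, -0.1, -0.3]
grip_width: 0.0137
grip_force: 25.0
```

{"name": "jog_arm", "arguments": {
  "motion": [
    [0,0,0,0,0,0,-1]
  ]
}}

```text
time_s: 19.5
ee_pos: [0.5734, 0.2033, 0.1344]
eef_rot: [3.141, -0.001, 0.349]
force: [1.6, -0.6, 0.5]
grip_width: 0.0137
grip_force: 25.0
```

```bash
python3 held.py "((0,150,40),(4,255,255))" w9; python3 go.py .5736 .2014 .05 .349 2
```

```text
held [256. 244.] [569.5 201.4  88.6  13.4  20.1] plan [509.  179.4 154.6  23.4  20.1]
dark [148. 128.] [619.2 285.4  34.9  16.8  19.8]
dark [505. 101.] [705.6  97.4  26.5   8.7  32.5]
dark [384.  64.] [706.4 161.1  62.3  38.3  88.3]
blue [161. 234.] [490.  284.9  54.1  39.7 -69.9]
blue [258.  94.] [663.9 234.4  50.4   6.5 -70. ]
blue [205. 179.] [569.3 257.1 169.3  44.6  19.9]
blue [151. 121.] [599.5 324.7  67.9  54.   20.2]
t 19.55 at [0.5738 0.2034 0.1353] yaw 0.349 rows 2 step [-0.0004  0.0009  0.0426] rz -0.0002 tilt [ 0.0002 -0.0029 -0.    ]
```

View pics/w9.png

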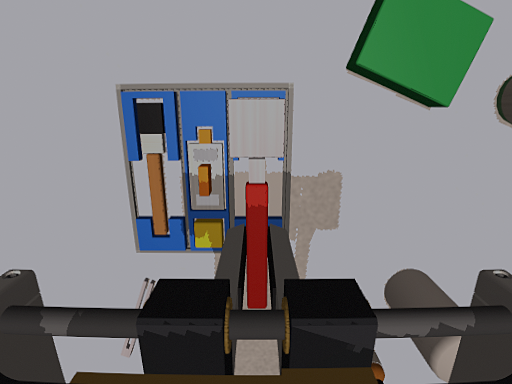

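The spatula hangs level over the right insert: blade (257,128), handle (256,244), about 2 mm off across. I'll correct that and lower.

{"name": "jog_arm", "arguments": {
  "motion": [
    [-0.001,0.0015,0.045,0,0,0,-1],
    [0,0,0.04,0,0,0,-1],
    [0,0,0.02,0,0,0,-1],
    [0,0,0.01,0,0,0,-1],
    [0,0,0.004,0,0,0,-1]
  ]
}}

```text
time_s: 20.05
ee_pos: [0.5733, 0.2017, 0.0149]
eef_rot: [3.141, -0.002, 0.349]
force: [-0.5, -0.3, -0.3]
grip_width: 0.0138
grip_force: 25.0
```

{"name": "jog_arm", "arguments": {
  "motion": [
    [0,0,0.001,0,0,0,-1],
    [0,0,0,0,0,0,-1]
  ]
}}

```text
time_s: 20.25
ee_pos: [0.5733, 0.2017, 0.0144]
eef_rot: [3.141, -0.002, 0.349]
force: [0.2, 0.0, -1.1]
grip_width: 0.0135
grip_force: 25.0
```

{"name": "jog_arm", "arguments": {
  "motion": [
    [0,0,0.0025,0,0,0,-1],
    [0,0,0,0,0,0,-1],
    [0,0,0,0,0,0,-0.5],
    [0,0,0,0,0,0,-0.5],
    [0,0,0,0,0,0,-0.5]
  ]
}}

```text
time_s: 20.75
ee_pos: [0.5724, 0.2015, 0.0103]
eef_rot: [-3.142, 0.0, 0.349]
force: [-0.7, 0.6, 0.2]
grip_width: 0.0236
grip_force: 0.0
```

{"name": "jog_arm", "arguments": {
  "motion": [
    [0,0,-0.02,0,0,0,-0.5],
    [0,0,-0.04,0,0,0,-0.5],
    [0,0,-0.05,0,0,0,-0.5],
    [0,0,-0.05,0,0,0,-0.3],
    [0,0,-0.05,0,0,0,-0.3]
  ]
}}

```text
time_s: 21.25
ee_pos: [0.5721, 0.2014, 0.2224]
eef_rot: [3.142, 0.0, 0.349]
force: [0.5, 0.2, -1.3]
grip_width: 0.0325
grip_force: 0.0
```

{"name": "jog_arm", "arguments": {
  "motion": [
    [0,0,-0.03,0,0,0,-0.2],
    [0,0,0,0,0,0,-0.2]
  ]
}}

```text
time_s: 21.45
ee_pos: [0.5736, 0.2018, 0.2553]
eef_rot: [3.141, -0.008, 0.349]
force: [-0.2, -0.6, 0.2]
grip_width: 0.0374
grip_force: 0.0
```

```bash
python3 - <<'E'
from meas import *
im,m=snap("wrist","pics/w10.png");o=ctrl.get_obs();print(o["time_s"],o["ee_pos"],o["grip_width"],o["force"])
for c in blobs(im,(0,110,40),(22,255,255),60):
    if c.mean(0)[0][1]<300:print(c.mean(0)[0].round(),"handle",rect(c,m,.020),"tab",rect(c,m,.036))
E
```

```text
21.5 [0.57295848 0.20162554 0.25210473] 0.03706718853821476 [ 0.59311012 -0.52015593 -0.72843106]
[218. 160.] handle [566.4 257.6  30.7  11.5  18.2] tab [569.6 256.5  29.5  11.1  18.2]
[256. 172.] handle [567.8 199.3  87.3  13.4  20. ] tab [570.9 200.5  84.   12.9  20. ]
[183. 172.] handle [532.1 299.4  89.1  15.4  19.3] tab [536.7 296.7  85.7  14.8  19.3]
[218. 130.] handle [608.2 270.6  12.6  12.4 -70.1] tab [609.8 269.   12.1  11.9 -70.2]
```

View pics/w10.png

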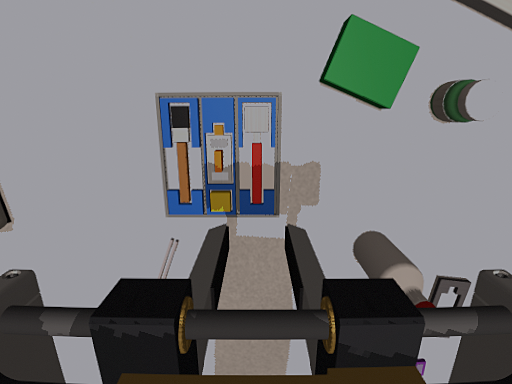

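All three parts lie in their inserts: brush (183,160), carrier (218,155), spatula (256,160). The gripper is clear and open, and each point is within about 2 mm of home.

```bash
python3 -c "
from station import ctrl
print(ctrl.hand_in())"
```

```text
the job is handed in; nothing more can be done
None
```

The brush, spatula and slide carrier are each in their matching insert and let go, within about 2 mm of home by camera; I handed the job in at about 21.5 s of the 72 s, and no verdict came back.

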